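# Seat the chilli jar in its dished stand

### The arm

A 6-joint arm with a two-finger parallel gripper is mounted at the origin on the work surface. World frame = base frame: x ahead of the robot, y to its left, z up, the work surface at z = 0. Lengths are in mm, angles in rad, forces in N, time in s.
With the tool pointing down it reaches from about 300 to 775 mm from the base axis. Payload 14.6 kg.
Tool frame: the origin (TCP) lies at the very end of the fingers, on their centre line; the grasp point (between the pads) lies manip.grasp_offset behind it (manip.grasp_offset is the distance from the TCP to the grasp point, in mm); z points along the fingers, y is the direction in which the jaws open and shut (so a half turn about z gives the same grasp; the last joint's range is limited). The gripper opens to 94 mm and grips with 3 to 60 N. Pads are 16 mm wide; open, the fingers measure 119 mm over their backs; the gripper's body (75 mm by 177 mm) begins 78 mm behind the grasp point.
Start: joints at [-1.311, 0.3, 1.521, -0, 1.321, -0.067], TCP at [176.55, -520.883, 185.046] pointing down, gripper open.
Joint ranges: [-3.03, 3.03], [-0.79, 2.21], [0.23, 2.52], [-1.04, 4.18], [0, 3.07], [-2.55, 2.55]. Speed limits (rad/s): [2.22, 2.22, 2.57, 3.14, 3.14, 3.14].

### API

Orientations are given as [roll, pitch, yaw] about the fixed x, y, z axes, in that order (R = Rz(yaw) Ry(pitch) Rx(roll)).
In Python, from cell import manip gives the robot as it stands.
- The arm moves only by the tool send_rows, never from a script. Its argument "commands" is a list of rows, each a list of 2 entries, a list of its own where there are three numbers: the shift along the tool's x, y, z in m, then the turn about the tool's z in rad. A call has exactly 8 rows; each row is the pose to reach, as a shift and turn from the pose commanded when the call began, along the tool's axes at that moment; what a row does not reach only later rows make up. A row lasts 1/12 s, in which the tool goes at most 41.7 mm and 7.16 degrees, less where a joint would pass 70% of its speed; a pose out of reach is approached as far as the arm can. A call with a gripper value outside its range is refused whole. "hand" is the closure, from -1 (fully open) to 1 (shut), so that 0 is half open, set as the call begins (left out, the last holds). The fingers move at their own pace and stop on an object; "force" is the grip in N (left out, the last holds). Time passes only in rows, so rows that repeat a pose let the fingers close, or fill a call up. It gives the time, the measured TCP pose, the force and the opening at its end, in the units of the state.
- manip.read_state(): the state, without advancing time (a new reading comes with each control period).
- manip.camera(name): name is "scene" or "top"; returns the picture (400x640x3 uint8, red, green, blue); there is no depth.
- manip.camera_model(name): a dict with "K" (3x3 intrinsics, pixels), "k1" (the pictures are not rectified: a ray, as slopes to the right and down, at radius r is drawn at 1 + k1 r^2 times it, then the intrinsics apply), "eye" and "attitude" of the camera in the world. Camera axes: x right, y down, z forward; pixel columns grow to the right and rows downward; lengths in mm; the calibration is good to about 2 mm. A picture is of the moment at which its call begins. camera_model takes no time and is no camera call.
- manip.sign_off(): hands the job in, once; it reports no verdict.
The state is a dict: "clock": time; "joints": joint angles; "qd": joint speeds; "effort": joint torques, N m; "eef_pos": TCP position; "eef_rot": TCP orientation; "wrist_force": force on the tool from outside, world axes, zero at the start; "moment": the same for the moment, N m; "finger_gap": finger opening in mm.
Only numpy, scipy, OpenCV 4.12 (cv2) and the standard library are available. Lean on these libraries where they do the work, as an engineer would, in place of code of your own. Each camera call takes 0.05 s, during which the arm holds its last target.

### The job

Set up the sauce station on the shop counter: pick up the white jar with the red lid and set it gently down in the empty wooden stand, so that its rounded base is fully home in the dish and the jar stands upright. Leave the green-lidded jar and the yellow-lidded jar, already in its own stand, where they are.

Things in the scene. Friction and masses are not known exactly. Their poses are not given: they have to be found in the camera images.
- red_jar_center (a point): The jar to move: a lidded sauce jar: white glazed straight cylinder 50 mm in diameter, 84 mm tall in all, its lowest 20 mm rounding in to a foot 26 mm across; the top 19 mm is a red lid of the same diameter. It stands on the table, to the robot's right. This point is on its axis, half-way up (42 mm above its underside); its z axis points up through the lid. About 0.26 kg, heavy-bottomed.
- empty_stand: The empty stand, where the jar must go: brown turned-wood stand like a low egg cup, 0.7 kg, loose on the table: foot 92 mm across; rim 80 mm across, 46 mm above the table; its top is a conical dish, 62 mm wide at the mouth, narrowing to a dark flat floor 31 mm across, 28 mm above the table. A jar fully home rests on this floor, its centre 70 mm above the table. A jar let down a little off-centre slides to the middle. Origin: centre of the underside, z up.
- green_jar_center (a point): Leave alone: a lidded sauce jar: white glazed straight cylinder 50 mm in diameter, 84 mm tall in all, its lowest 20 mm rounding in to a foot 26 mm across; the top 19 mm is a green lid of the same diameter. It stands on the table, also to the right. This point is on its axis, half-way up (42 mm above its underside); its z axis points up through the lid. About 0.26 kg, heavy-bottomed.
- yellow_jar_center (a point): Leave alone: a lidded sauce jar: white glazed straight cylinder 50 mm in diameter, 84 mm tall in all, its lowest 20 mm rounding in to a foot 26 mm across; the top 19 mm is a yellow lid of the same diameter. It already sits in a second stand of the same shape, to the robot's left like the empty one. This point is on its axis, half-way up (42 mm above its underside); its z axis points up through the lid. About 0.26 kg, heavy-bottomed.

How it is judged:
By the outcome, as a careful person would: the job done as asked, in the order asked, and still so for the second after the job is handed in, with the robot touching nothing.
It also fails if it takes over 40 s, if anything falls off the work surface, if the arm or the gripper's body presses on something with over 40 N, if the wrist force passes 120 N, or if a joint passes its speed limit or range.

## Working session

There is one attempt and no reset: what is moved stays moved. The work goes in short steps, Python scripts to look and compute and a tool call to move; the robot and the scene stay as the last step left them, time stands still between calls to the robot, and variables do not carry over. Pictures are saved under pics/ and viewed, and the job is handed in when it is done.

Besides the shell and the picture viewer there is one more tool, called after "Request:" as name([rows], argument=value, ...), one row to a line, values as JSON. send_rows: Moves the arm, as the interface text tells. Its arguments: {"type":"object","properties":{"commands":{"type":"array","items":{"type":"array"}},"hand":{"type":"number"},"force":{"type":"number"}},"required":["commands"]}

```bash
mkdir -p pics; ls; python3 - <<'E'
from cell import manip
import cv2
s=manip.read_state(); print(s, manip.grasp_offset)
for n in("scene","top"):
    im=manip.camera(n); cv2.imwrite(f"pics/{n}0.png",im[:,:,::-1]); print(n,manip.camera_model(n))
E
```

```text
pics
{'clock': 0.0, 'joints': array([-1.31057729e+00,  3.00481821e-01,  1.52157283e+00,  1.14604174e-05,
        1.32070723e+00, -6.66195101e-02]), 'qd': array([-1.75748322e-04,  1.44914354e-04,  8.21223172e-06,  5.32931667e-04,
       -7.44405361e-04,  4.15000531e-04]), 'effort': array([ 1.70137955e-03, -5.31800365e+01, -3.52734625e+01,  7.08798040e-02,
        2.44703132e-02, -1.32747095e-04]), 'eef_pos': array([ 176.49433026, -520.61106352,  184.48395767]), 'eef_rot': array([-3.14042676e+00, -8.89114741e-05,  3.26835654e-01]), 'wrist_force': array([ 0.96488605,  0.12248153, -0.43944547]), 'moment': array([-0.0031949 ,  0.03076204,  0.04446276]), 'finger_gap': 93.77444132836817} 18.8
scene {'K': array([[380.83010208,   0.        , 320.30251818],
       [  0.        , 380.83010208, 197.29645868],
       [  0.        ,   0.        ,   1.        ]]), 'k1': -0.08215251379614802, 'eye': array([1273.30038299, -264.27939099,  588.07683422]), 'attitude': array([-2.16312501, -0.01384718,  1.22398472])}
top {'K': array([[455.90069728,   0.        , 326.49397879],
       [  0.        , 455.90069728, 200.2867051 ],
       [  0.        ,   0.        ,   1.        ]]), 'k1': -0.13531155012496623, 'eye': array([ 322.91329648,   10.10964106, 1075.05116845]), 'attitude': array([-2.94690716, -0.00603328, -1.57243786])}
```

View pics/scene0.png

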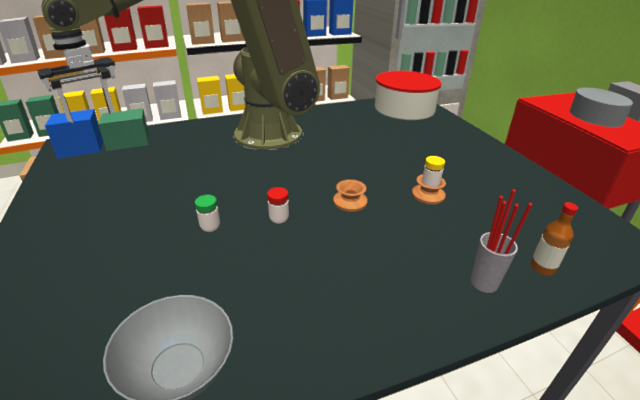

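View pics/top0.png

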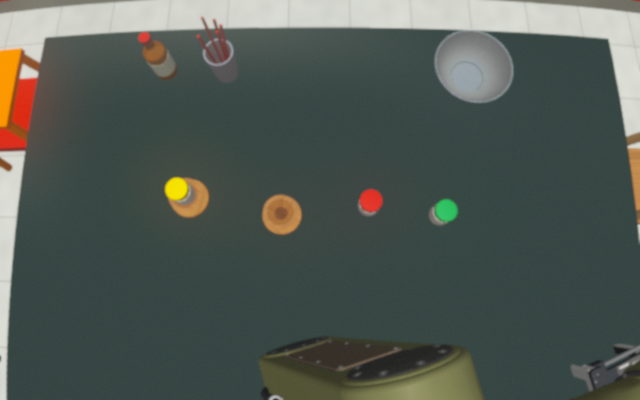

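The scene view shows the red jar at about (278,205), green at (207,212), the empty stand at (350,195), and the yellow jar in its stand at (430,180). In the top view, the red lid is at (371,200), green at (446,210), and the dish floor at about (281,213).

```bash
cat > h.py <<'E'
import numpy as np, cv2
from scipy.spatial.transform import Rotation as Ro
from cell import manip
def ray(n,uv):
    m=manip.camera_model(n)
    p=cv2.undistortPoints(np.array([[uv]],float),m["K"],np.array([m["k1"],0,0,0,0.]))[0,0]
    d=Ro.from_euler('xyz',m["attitude"]).apply([p[0],p[1],1]); return m["eye"],d
def onz(n,uv,z):
    e,d=ray(n,uv); return e+d*(z-e[2])/d[2]
def tri(u1,u2):
    e1,d1=ray("top",u1);e2,d2=ray("scene",u2);d1/=np.linalg.norm(d1);d2/=np.linalg.norm(d2)
    s=np.linalg.lstsq(np.stack([d1,-d2],1),e2-e1,rcond=None)[0]
    a=e1+s[0]*d1;b=e2+s[1]*d2; return (a+b)/2,np.linalg.norm(a-b)
def blob(im,box,hr,s=120,v=40):
    x0,y0,x1,y1=box; h=cv2.cvtColor(im[y0:y1,x0:x1],cv2.COLOR_RGB2HSV)
    m=np.zeros(h.shape[:2],np.uint8)
    for a,b in hr: m|=cv2.inRange(h,(a,s,v),(b,255,255))
    c=max(cv2.findContours(m,cv2.RETR_EXTERNAL,cv2.CHAIN_APPROX_NONE)[0],key=cv2.contourArea)
    return m,c+np.array([x0,y0])
RED=[(0,7),(172,180)];GRN=[(45,85)];YEL=[(22,35)];BRN=[(5,20)]
def cen(c):
    M=cv2.moments(c);return M['m10']/M['m00'],M['m01']/M['m00']
def poly(n,c,z):
    P=np.array([onz(n,p[0],z)[:2] for p in c],np.float32); 
    (x,y),(a,b),t=cv2.fitEllipse(P); return np.round([x,y,a,b],1)
E
python3 - <<'E'
from h import *
T=cv2.imread("pics/top0.png")[:,:,::-1].copy();S=cv2.imread("pics/scene0.png")[:,:,::-1].copy()
for nm,hr,bt,bs in(("red",RED,(345,180,400,225),(255,180,300,230)),("green",GRN,(420,190,470,235),(185,190,230,240)),("yel",YEL,(155,170,200,210),(415,150,450,185))):
    ztop=84 if nm!="yel" else 112
    _,c=blob(T,bt,hr); _,cs=blob(S,bs,hr)
    print(nm,cen(c),cv2.boundingRect(c),"top plane:",poly("top",c,ztop),cen(cs),cv2.boundingRect(cs),"scene lid mid:",onz("scene",cen(cs),ztop-7).round(1), "tri",tri(cen(c),cen(cs)))
_,c=blob(T,(255,185,310,245),BRN,90); print("stand",cv2.boundingRect(c),poly("top",c,0),poly("top",c,46))
_,cs=blob(S,(325,170,375,220),BRN,90); print(cv2.boundingRect(cs),onz("scene",cen(cs),23))
cv2.imwrite("pics/c.png",cv2.resize(T[180:240,255:400],None,fx=5,fy=5,interpolation=2)[:,:,::-1])
cv2.imwrite("pics/d.png",cv2.resize(S[170:240,250:380],None,fx=6,fy=6,interpolation=2)[:,:,::-1])
E
```

```text
red (370.7251751133086, 199.9213020189534) (359, 189, 24, 23) top plane: [519.2 -94.4  50.5  51.6] (277.2630345635618, 195.2091388400703) (267, 187, 21, 18) scene lid mid: [519.5 -95.   77. ] tri (array([520.36012499, -95.15717069,  77.57130658]), np.float64(0.16811690204617957))
green (446.2346153846154, 209.6397435897436) (435, 198, 23, 24) top plane: [ 497.  -263.4   50.7   50.9] (205.47524752475246, 202.74367436743674) (195, 194, 22, 19) scene lid mid: [ 496.3 -263.4   77. ] tri (array([ 498.00670357, -264.14895461,   78.37110128]), np.float64(1.5363045954866346))
yel (175.88192024777388, 188.4246999612853) (164, 177, 25, 24) top plane: [539.6 334.4  51.7  54.1] (434.5735080058224, 162.44541484716157) (425, 155, 21, 16) scene lid mid: [541.3 332.9 105. ] tri (array([540.37425044, 335.3885141 , 104.55717569]), np.float64(3.0350851167482586))
stand (262, 194, 40, 41) [501.4 111.4  93.9  98. ] [493.7 107.1  89.9  93.8]
(333, 179, 35, 33) [502.462927   108.20876741  23.        ]
```

View pics/c.png

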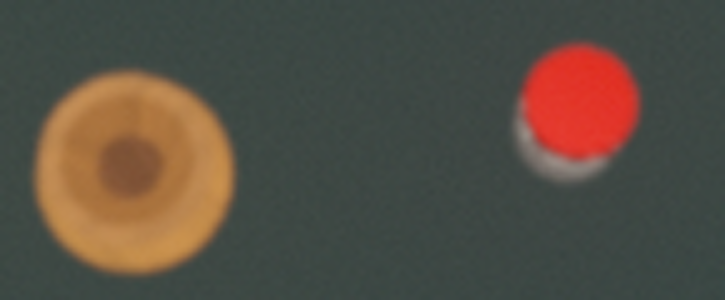

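View pics/d.png

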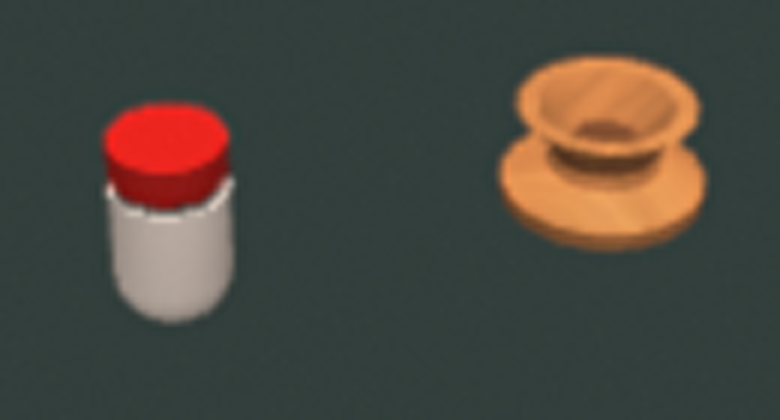

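The crops show the dish floor as a dark disc at about (281,213), the mouth centred at about (280.4,211.6), and the jar upright. I'll measure the floor and rim next.

```bash
python3 - <<'E'
from h import *
T=cv2.imread("pics/top0.png")[:,:,::-1].copy();S=cv2.imread("pics/scene0.png")[:,:,::-1].copy()
def sub(I,x,y): return I[y,x]
print(T[213,258:306,0]); print(T[192:236,281,0])
for th in (125,135,145):
    m=np.zeros(T.shape[:2],np.uint8); m[205:221,273:290]=(T[205:221,273:290,0]<th)*255
    c=max(cv2.findContours(m,0,1)[0],key=cv2.contourArea); print(th,cen(c),cv2.boundingRect(c),poly("top",c,28),onz("top",cen(c),28).round(1))
for th in (165,175,185,190):
    m=np.zeros(T.shape[:2],np.uint8); m[192:226,264:299]=(T[192:226,264:299,0]<th)&(T[192:226,264:299,0]>100); m*=255
    n,l,st,ce=cv2.connectedComponentsWithStats(m); k=l[212,281] ; 
    if k: print("mouth",th,st[k],onz("top",ce[k],46).round(1), ce[k])
# scene rim: outline widest ellipse from crop: left 516, right 700, top 55 -> px ; foot 498..706
print(onz("scene",(250+(608-2.5)/6,170+(105-2.5)/6),46))
print(onz("scene",(250+(605-2.5)/6,170+(130-2.5)/6),28))
# edges
for u in (516,700): print(onz("scene",(250+(u-2.5)/6,170+(105-2.5)/6),46))
st=manip.read_state(); print(st["clock"],st["eef_pos"],st["eef_rot"])
E
```

```text
[ 61  64  66  87 137 175 191 193 186 177 173 171 174 174 174 170 157 142
 133 130 127 127 127 127 126 127 130 133 136 150 165 172 173 173 173 177
 187 190 192 195 196 195 181 137  84  64  62  65]
[ 62  82 125 165 183 184 179 171 165 165 164 165 165 164 156 143 135 128
 126 125 126 127 127 126 126 128 133 148 163 169 170 171 178 185 189 191
 190 193 196 196 189 168 128  82]Traceback (most recent call last):
  File "<stdin>", line 7, in <module>
  File "h.py", line 22, in cen
    M=cv2.moments(c);return M['m10']/M['m00'],M['m01']/M['m00']
                            ~~~~~~~~^~~~~~~~~
ZeroDivisionError: float division by zero
```

```bash
python3 - <<'E'
from h import *
print(onz("top",(280.8,212.8),28),onz("top",(280.,211.1),46))
for u in (274.5,287):print(onz("top",(u,212.8),28))
print(onz("scene",(250+605.5/6,170+102.5/6),46))
print(onz("scene",(250+602.5/6,170+127.5/6),28))
st=manip.read_state(); print(st["clock"],st["eef_pos"],st["eef_rot"])
E
```

```text
[499.69413738 109.98484327  28.        ] [500.60552364 110.17283657  46.        ]
[499.69136666 124.70441862  28.        ]
[499.69534726  95.51271891  28.        ]
[498.51932581 110.41240138  46.        ]
[491.68628525 113.08393156  28.        ]
0.1 [ 176.49769302 -520.63525498  184.54426854] [-3.14055059e+00 -7.36589826e-05  3.26810532e-01]
```

Measured positions:
- Red jar: (520,−95), lid 50–51 mm across. The two views agree to under 1 mm.
- Stand: (500,110).

The tool axes are x_t=(0.947,0.321) and y_t=(0.321,−0.947), so the shift to the jar is (462, −293) mm. I'll approach at the current height.

Request:
send_rows([
  [[0.015,-0.0095,0],0],
  [[0.045,-0.0285,0],0],
  [[0.077,-0.049,0],0],
  [[0.109,-0.069,0],0],
  [[0.141,-0.0895,0],0],
  [[0.173,-0.11,0],0],
  [[0.205,-0.13,0],0],
  [[0.231,-0.1465,0],0],
], hand=-1, force=20)

```text
clock: 0.77
eef_pos: [349.3, -305.9, 185.0]
eef_rot: [-3.141, -0.0, 0.327]
wrist_force: [0.3, -0.2, -0.6]
finger_gap: 93.9
```

Request:
send_rows([
  [[0.032,-0.0205,0],0],
  [[0.064,-0.041,0],0],
  [[0.096,-0.061,0],0],
  [[0.128,-0.0815,0],0],
  [[0.16,-0.102,0],0],
  [[0.192,-0.122,0],0],
  [[0.217,-0.138,0],0],
  [[0.231,-0.1465,0],0],
])

```text
clock: 1.43
eef_pos: [521.3, -92.3, 184.6]
eef_rot: [-3.141, 0.0, 0.329]
wrist_force: [0.2, -0.7, -0.8]
finger_gap: 94.0
```

Request:
send_rows([
  [[0,0,0],0],
  [[0,0,0],0],
  [[0,0,0.01],0],
  [[0,0,0.025],0],
  [[0,0,0.04],0],
  [[0,0,0.052],0],
  [[0,0,0.06],0],
  [[0,0,0.06],0],
])

```text
clock: 2.1
eef_pos: [518.8, -95.7, 123.2]
eef_rot: [-3.14, 0.002, 0.326]
wrist_force: [0.4, 1.0, 0.2]
finger_gap: 94.1
```

```bash
python3 - <<'E'
from h import *
s=manip.read_state();print(s["clock"],s["eef_pos"],s["eef_rot"],s["joints"],s["wrist_force"])
T=manip.camera("top");S=manip.camera("scene")
cv2.imwrite("pics/e.png",np.vstack([cv2.resize(T[150:260,240:480],None,fx=3,fy=3)[:300],cv2.resize(S[100:240,180:420],(720,300))])[:,:,::-1])
E
```

```text
2.1 [518.76497832 -95.68072257 123.15228487] [-3.14011333e+00  2.42410880e-03  3.25609659e-01] [-2.51781156e-01  3.11936050e-01  1.65585042e+00 -9.06096555e-05
  1.17664479e+00  9.93442220e-01] [0.44525528 0.99745745 0.19367644]
```

View pics/e.png

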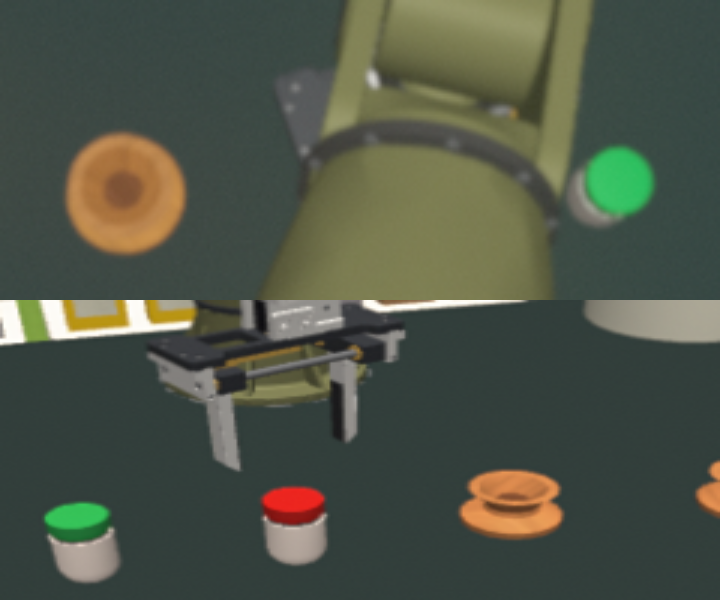

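The fingers straddle the red jar: in the scene crop the tips are at about x=228 and 345, with the lid at 293. Descending now to TCP z = 33, which puts the grasp about 52 mm up.

Request:
send_rows([
  [[0,0,0.008],0],
  [[0,0,0.02],0],
  [[0,0,0.035],0],
  [[0,0,0.05],0],
  [[0,0,0.065],0],
  [[0,0,0.08],0],
  [[0,0,0.088],0],
  [[0,0,0.092],0],
])

```text
clock: 2.87
eef_pos: [519.7, -95.1, 32.1]
eef_rot: [-3.141, 0.001, 0.327]
wrist_force: [0.0, 0.5, 0.5]
finger_gap: 94.2
```

Request:
send_rows([
  [[0,0,0],0],
  [[0,0,0],0],
  [[0,0,0],0],
  [[0,0,0],0],
  [[0,0,0],0],
  [[0,0,0],0],
  [[0,0,0],0],
  [[0,0,0],0],
], hand=1, force=20)

```text
clock: 3.53
eef_pos: [520.1, -95.1, 33.2]
eef_rot: [3.142, -0.0, 0.327]
wrist_force: [-0.1, 0.6, 1.0]
finger_gap: 49.8
```

Request:
send_rows([
  [[0,0,0],0],
  [[0,0,0],0],
  [[0,0,0],0],
  [[0,0,0],0],
  [[0,0,0],0],
  [[0,0,0],0],
  [[0,0,0],0],
  [[0,0,0],0],
])

```text
clock: 4.2
eef_pos: [520.1, -95.0, 33.2]
eef_rot: [3.142, -0.0, 0.327]
wrist_force: [-1.1, 1.6, 4.5]
finger_gap: 49.7
```

Request:
send_rows([
  [[0,0,-0.004],0],
  [[0,0,-0.012],0],
  [[0,0,-0.024],0],
  [[0,0,-0.038],0],
  [[0,0,-0.052],0],
  [[0,0,-0.066],0],
  [[0,0,-0.076],0],
  [[0,0,-0.08],0],
])

```text
clock: 4.87
eef_pos: [520.5, -95.2, 114.7]
eef_rot: [3.141, -0.002, 0.327]
wrist_force: [-0.1, -1.0, -1.9]
finger_gap: 50.1
```

Request:
send_rows([
  [[0,0,0],0],
  [[0,0,0],0],
  [[0,0,0],0],
  [[0,0,0],0],
  [[0,0,0],0],
  [[0,0,0],0],
  [[0,0,0],0],
  [[0,0,0],0],
])

```text
clock: 5.53
eef_pos: [520.0, -95.1, 113.0]
eef_rot: [-3.142, 0.0, 0.327]
wrist_force: [-0.0, -0.1, -3.0]
finger_gap: 49.8
```

```bash
python3 - <<'E'
from h import *
s=manip.read_state();print(s["clock"],s["eef_pos"],s["eef_rot"],s["joints"],s["wrist_force"],s["finger_gap"])
S=manip.camera("scene")
cv2.imwrite("pics/f.png",cv2.resize(S[80:240,180:420],None,fx=3.3,fy=3.3,interpolation=2)[:,:,::-1])
E
```

```text
5.5333 [520.02740393 -95.08722754 112.9707335 ] [-3.14151400e+00  8.15998460e-05  3.26768291e-01] [-2.50152812e-01  3.24328331e-01  1.66509189e+00  2.34395089e-05
  1.15228373e+00  9.93865700e-01] [-0.02525804 -0.05298935 -2.97572495] 49.76838095402062
```

View pics/f.png

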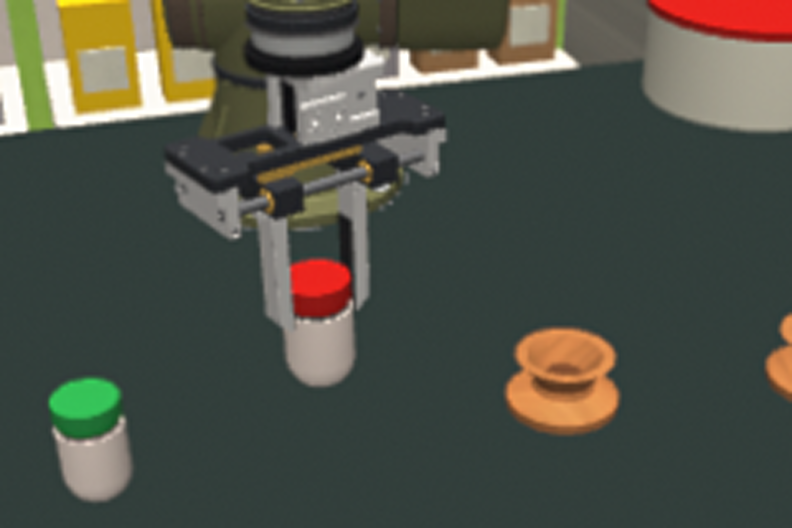

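The jar is held upright with its base at z≈80, clear of the 46 mm rim. The shift to the stand is (−20, +205) mm in world axes, which is (0.047, −0.2005) in tool axes.

Request:
send_rows([
  [[0.0023,-0.01,0],0],
  [[0.0075,-0.032,0],0],
  [[0.0141,-0.06,0],0],
  [[0.0211,-0.09,0],0],
  [[0.0281,-0.12,0],0],
  [[0.0352,-0.15,0],0],
  [[0.0415,-0.177,0],0],
  [[0.0455,-0.194,0],0],
])

```text
clock: 6.25
eef_pos: [500.1, 106.2, 113.2]
eef_rot: [-3.141, -0.0, 0.328]
wrist_force: [1.5, -0.5, -1.8]
finger_gap: 49.6
```

Request:
send_rows([
  [[0.0015,-0.0065,0],0],
  [[0.0015,-0.0065,0],0],
  [[0.0015,-0.0065,0],0],
  [[0.0015,-0.0065,0],0],
  [[0.0015,-0.0065,0],0],
  [[0.0015,-0.0065,0],0],
  [[0.0015,-0.0065,0],0],
  [[0.0015,-0.0065,0],0],
])

```text
clock: 6.92
eef_pos: [500.3, 109.5, 113.1]
eef_rot: [3.142, -0.0, 0.326]
wrist_force: [0.2, -0.1, -2.2]
finger_gap: 49.8
```

```bash
python3 - <<'E'
from h import *
s=manip.read_state();print(s["clock"],s["eef_pos"],s["eef_rot"],s["wrist_force"],s["finger_gap"])
S=manip.camera("scene");T=manip.camera("top")
cv2.imwrite("pics/g.png",cv2.resize(S[110:230,280:440],None,fx=5,fy=5,interpolation=2)[:,:,::-1])
_,c=blob(S,(320,130,380,200),RED); b=cv2.boundingRect(c); print(b, cen(c))
for z in (157,): print(onz("scene",cen(c),z))
E
```

```text
6.9167 [500.26908796 109.51902895 113.05123993] [ 3.14159188e+00 -7.46824406e-06  3.26174255e-01] [ 0.1552006  -0.12337109 -2.18928638] 49.82767254084686
(349, 143, 15, 16) (355.25252525252523, 150.3232323232323)
[503.30366934 113.11474195 157.        ]
```

View pics/g.png

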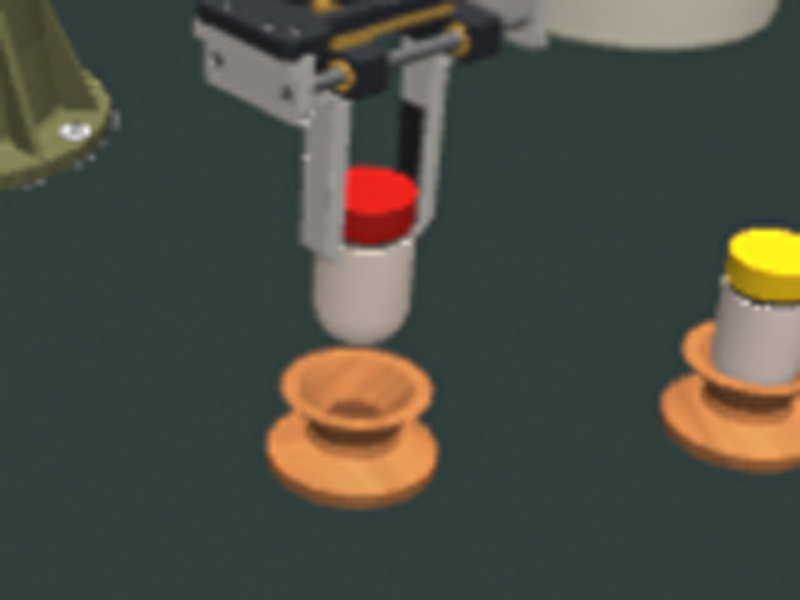

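The jar hangs centred over the dish: base at crop (362,340), mouth at (357,388). Lowering in two stages, the last one slowly while watching the force.

Request:
send_rows([
  [[0,0,0.003],0],
  [[0,0,0.008],0],
  [[0,0,0.015],0],
  [[0,0,0.022],0],
  [[0,0,0.029],0],
  [[0,0,0.035],0],
  [[0,0,0.039],0],
  [[0,0,0.041],0],
])

```text
clock: 7.68
eef_pos: [499.9, 109.8, 71.2]
eef_rot: [-3.141, 0.001, 0.327]
wrist_force: [0.1, 0.0, -2.6]
finger_gap: 49.7
```

Request:
send_rows([
  [[0,0,0],0],
  [[0,0,0.001],0],
  [[0,0,0.002],0],
  [[0,0,0.003],0],
  [[0,0,0.004],0],
  [[0,0,0.005],0],
  [[0,0,0.006],0],
  [[0,0,0.006],0],
])

```text
clock: 8.35
eef_pos: [500.1, 109.9, 65.9]
eef_rot: [-3.142, 0.0, 0.327]
wrist_force: [-0.4, -0.6, -2.4]
finger_gap: 49.8
```

```bash
python3 - <<'E'
from h import *
s=manip.read_state();print(s["clock"],s["eef_pos"],s["eef_rot"],s["wrist_force"],s["finger_gap"])
S=manip.camera("scene")
cv2.imwrite("pics/i.png",cv2.resize(S[120:230,290:450],None,fx=5,fy=5,interpolation=2)[:,:,::-1])
E
```

```text
8.35 [500.09340715 109.88012425  65.85012963] [-3.14151858e+00  2.92502184e-04  3.26774403e-01] [-0.3810035  -0.56162403 -2.35093082] 49.8097609097445
```

View pics/i.png

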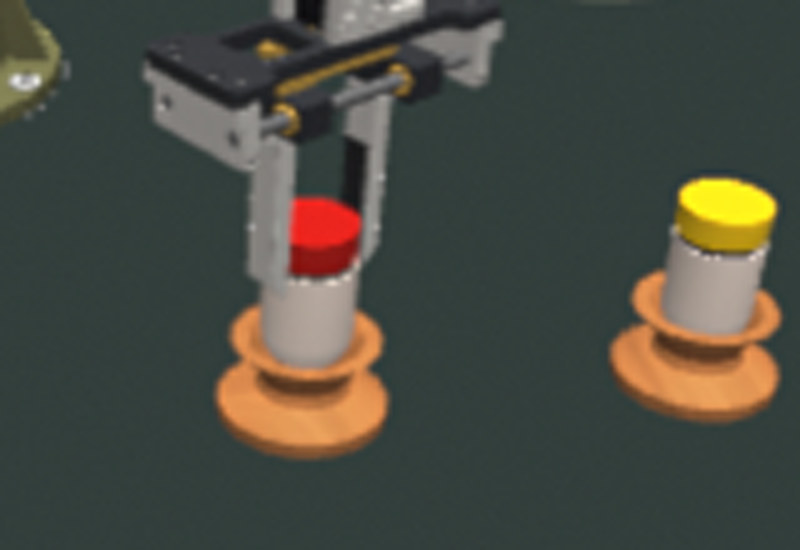

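The jar is in the dish, centred, about 5 mm short of home with no contact force yet. Continuing slowly.

Request:
send_rows([
  [[0,0,0.0005],0],
  [[0,0,0.001],0],
  [[0,0,0.0015],0],
  [[0,0,0.002],0],
  [[0,0,0.0025],0],
  [[0,0,0.003],0],
  [[0,0,0.0035],0],
  [[0,0,0.0035],0],
])

```text
clock: 9.07
eef_pos: [500.1, 109.9, 62.4]
eef_rot: [-3.142, 0.0, 0.327]
wrist_force: [0.6, -0.7, -2.5]
finger_gap: 49.5
```

Request:
send_rows([
  [[0,0,0.0003],0],
  [[0,0,0.0005],0],
  [[0,0,0.0008],0],
  [[0,0,0.001],0],
  [[0,0,0.001],0],
  [[0,0,0.001],0],
  [[0,0,0.001],0],
  [[0,0,0.001],0],
])

```text
clock: 9.73
eef_pos: [500.2, 109.9, 61.6]
eef_rot: [-3.142, -0.0, 0.327]
wrist_force: [-0.8, -0.1, -3.4]
finger_gap: 49.6
```

Request:
send_rows([
  [[0,0,0.0002],0],
  [[0,0,0.0004],0],
  [[0,0,0.0006],0],
  [[0,0,0.0006],0],
  [[0,0,0.0006],0],
  [[0,0,0.0006],0],
  [[0,0,0.0006],0],
  [[0,0,0.0006],0],
])

```text
clock: 10.4
eef_pos: [500.4, 109.9, 61.2]
eef_rot: [3.142, -0.001, 0.327]
wrist_force: [-1.3, -0.2, 4.4]
finger_gap: 49.9
```

Request:
send_rows([
  [[0,0,0.0002],0],
  [[0,0,0.0004],0],
  [[0,0,0.0004],0],
  [[0,0,0.0004],0],
  [[0,0,0.0004],0],
  [[0,0,0.0004],0],
  [[0,0,0.0004],0],
  [[0,0,0.0004],0],
])

```text
clock: 11.07
eef_pos: [500.6, 110.0, 61.1]
eef_rot: [3.141, -0.001, 0.327]
wrist_force: [-0.7, 1.5, 7.9]
finger_gap: 50.0
```

Contact is at z=61.1, where 33.2+28=61.2 was predicted, so the base is on the floor. I'll ease the grip, then open gently.

Request:
send_rows([
  [[0,0,0],0],
  [[0,0,0],0],
  [[0,0,0],0],
  [[0,0,0],0],
  [[0,0,0],0],
  [[0,0,0],0],
  [[0,0,0],0],
  [[0,0,0],0],
], force=3)

```text
clock: 11.73
eef_pos: [500.2, 109.9, 60.6]
eef_rot: [-3.142, -0.0, 0.327]
wrist_force: [-0.6, 2.9, 4.9]
finger_gap: 49.9
```

Request:
send_rows([
  [[0,0,0],0],
  [[0,0,0],0],
  [[0,0,0],0],
  [[0,0,0],0],
  [[0,0,0],0],
  [[0,0,0],0],
  [[0,0,0],0],
  [[0,0,0],0],
], hand=-0.3)

```text
clock: 12.4
eef_pos: [500.2, 109.9, 60.5]
eef_rot: [3.142, 0.0, 0.327]
wrist_force: [1.2, -0.6, -0.6]
finger_gap: 61.4
```

Request:
send_rows([
  [[0,0,0],0],
  [[0,0,0],0],
  [[0,0,0],0],
  [[0,0,0],0],
  [[0,0,0],0],
  [[0,0,0],0],
  [[0,0,0],0],
  [[0,0,0],0],
], hand=-0.6)

```text
clock: 13.07
eef_pos: [500.2, 109.9, 60.5]
eef_rot: [-3.142, 0.0, 0.327]
wrist_force: [0.6, 0.0, 0.8]
finger_gap: 74.9
```

```bash
python3 - <<'E'
from h import *
s=manip.read_state();print(s["clock"],s["eef_pos"],s["eef_rot"],s["wrist_force"],s["finger_gap"])
S=manip.camera("scene")
cv2.imwrite("pics/j.png",cv2.resize(S[120:230,290:450],None,fx=5,fy=5,interpolation=2)[:,:,::-1])
E
```

```text
13.0667 [500.17953563 109.89494781  60.52724966] [-3.14156788e+00  4.78497042e-05  3.26786882e-01] [0.57051828 0.01717736 0.76824992] 74.87529185205571
```

View pics/j.png

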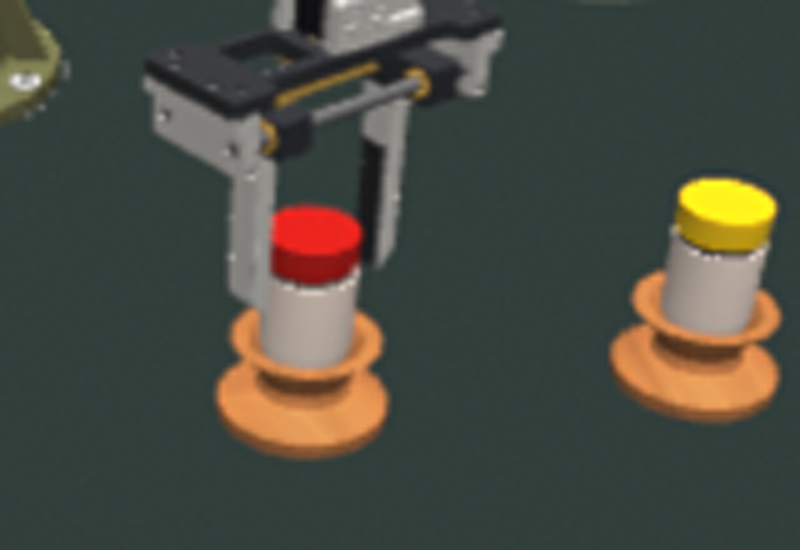

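The jar stands upright in the dish, and looks like the yellow one in its stand. The fingers are clear on both sides. I'll open fully, rise, and back off to the right so the top camera can see.

Request:
send_rows([
  [[0,0,-0.003],0],
  [[0,0,-0.01],0],
  [[0,0,-0.025],0],
  [[0,0,-0.045],0],
  [[0,0,-0.065],0],
  [[0,0,-0.085],0],
  [[0,0,-0.1],0],
  [[0,0,-0.105],0],
], hand=-0.85)

```text
clock: 13.78
eef_pos: [501.1, 110.1, 168.5]
eef_rot: [3.141, -0.004, 0.327]
wrist_force: [-1.0, 0.0, 0.4]
finger_gap: 87.1
```

Request:
send_rows([
  [[-0.002,0.01,-0.01],0],
  [[-0.01,0.035,-0.02],0],
  [[-0.02,0.065,-0.03],0],
  [[-0.03,0.095,-0.03],0],
  [[-0.04,0.125,-0.03],0],
  [[-0.05,0.155,-0.03],0],
  [[-0.06,0.18,-0.03],0],
  [[-0.065,0.19,-0.03],0],
])

```text
clock: 14.45
eef_pos: [499.0, -94.2, 195.2]
eef_rot: [-3.141, 0.001, 0.324]
wrist_force: [0.0, 0.6, -0.3]
finger_gap: 86.5
```

Request:
send_rows([
  [[-0.005,0.015,0],0],
  [[-0.015,0.04,0],0],
  [[-0.025,0.07,0],0],
  [[-0.035,0.1,0],0],
  [[-0.045,0.125,0],0],
  [[-0.05,0.14,0],0],
  [[-0.05,0.15,0],0],
  [[-0.05,0.15,0],0],
])

```text
clock: 15.12
eef_pos: [500.4, -250.1, 195.1]
eef_rot: [-3.141, 0.0, 0.325]
wrist_force: [-0.2, -0.5, 0.4]
finger_gap: 86.8
```

```bash
python3 - <<'E'
from h import *
s=manip.read_state();print(s["clock"],s["eef_pos"],s["wrist_force"])
S=manip.camera("scene");T=manip.camera("top")
cv2.imwrite("pics/k.png",np.vstack([cv2.resize(T[150:250,150:470],(800,250)),cv2.resize(S[130:250,180:460],(800,343))])[:,:,::-1])
for nm,hr,bt,bs,z in(("red",RED,(255,180,310,235),(325,145,380,200),112),("yel",YEL,(155,170,200,210),(415,150,450,185),112),("grn",GRN,(420,190,470,235),(185,190,230,240),84)):
  try:
    _,cs=blob(S,bs,hr); print(nm,onz("scene",cen(cs),z-7).round(1))
    _,c=blob(T,bt,hr); print(poly("top",c,z),tri(cen(c),cen(cs)))
  except Exception as e: print(e)
E
```

```text
15.1167 [ 500.42538419 -250.13546778  195.09630656] [-0.15768717 -0.46191934  0.35392706]
red [500.6 108.7 105. ]
[499.3 109.7  46.5  51. ] (array([500.20560926, 109.71510094, 104.73535347]), np.float64(1.5683653118012122))
yel [541.4 332.8 105. ]
[539.7 334.4  51.7  54.4] (array([540.4342468 , 335.36830577, 104.50257045]), np.float64(3.0602399149915716))
grn [ 496.3 -263.4   77. ]
max() iterable argument is empty
```

View pics/k.png

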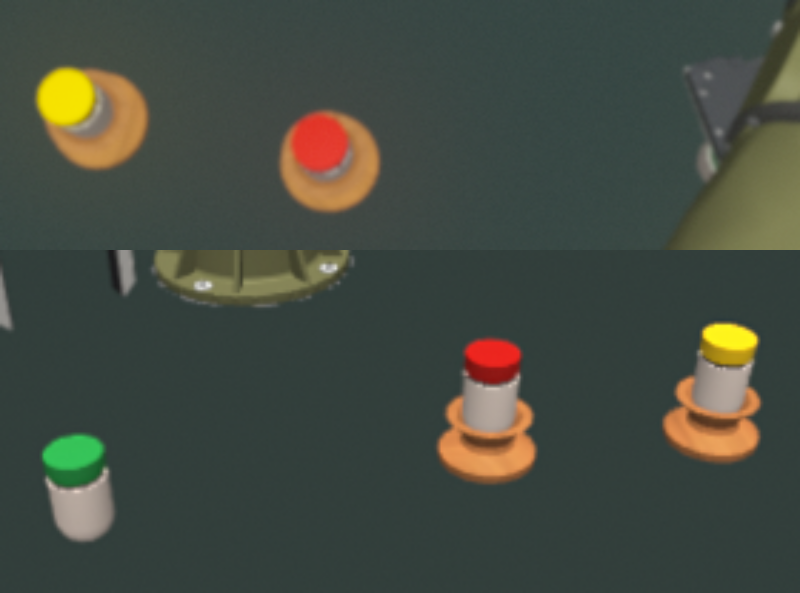

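The red lid is at (500,110) with a triangulated height of 104.7, against 104.5 for the seated yellow jar. It is upright and home, and the yellow and green jars haven't moved. Handing in.

```bash
python3 -c "
from cell import manip
print(abs(manip.read_state()['qd']).max()); print(manip.sign_off())"
```

```text
0.01619635463870287
the job is handed in; nothing more can be done
None
```

The red-lidded jar is standing upright in the empty stand, with its base on the dish floor. I handed the job in at about 15 s of the 40 s allowed.

**How it went:** I gripped the jar at about 20 N and lowered it slowly. It touched down at TCP z = 61.1 mm, where 61.2 was predicted, with about 10 N of contact. I then eased the grip to 3 N before opening the fingers.

**Last checks:**
- **Red jar:** the lid is at (500, 110), in line with the stand's centre. Its triangulated height is 104.7 mm, against 104.5 mm for the yellow jar in its own stand.
- **Yellow jar:** within 0.1 mm of where it was at the start.
- **Green jar:** unchanged in the scene view. The arm blocked the top view of it, so that second check failed.
- **Robot:** the gripper was clear of everything.

**Disagreements:** the rays from the two cameras missed each other by 1.6 mm on the red lid and 3 mm on the yellow lid, the latter a little beyond the 2 mm calibration. The red lid's outline in the top view fitted as 46.5 × 51 mm, not 50 mm. The likely cause is the lid's colour running into the brown stand in the mask.

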